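Lock the burner ring and put on the burner cap after cleaning

ROBOT

A 6-joint arm with a two-finger parallel gripper is mounted at the origin on a cart in front of the work surface, level with it; the furniture and walls round the work are solid. World frame = base frame: x ahead of the robot, y to its left, z up, the work surface at z = 0. Lengths are in mm, angles in rad, forces in N, time in s.
With the tool pointing down it reaches from about 350 to 925 mm from the base axis. Payload 6.4 kg.
Tool frame: the origin (TCP) lies midway between the tips of the shut fingers; the grasp point (between the pads) lies 19 mm behind it; z points along the fingers, y is the line along which they close (so a half turn about z gives the same grasp; the last joint's range is limited). The gripper opens to 85 mm and grips with 20 to 120 N. Pads are 22 mm wide; open, the fingers measure 114 mm over their backs; the gripper's body (76 mm by 85 mm) begins 54 mm behind the grasp point. The pads swing forward as they close: fully open they stand 13 mm farther back than shut.
Start: joints at [1.051, 0.245, 1.558, -0, 1.339, -0.174], TCP at [220.315, 611.535, 231.29] pointing down, gripper open.
Joint ranges: [-3.13, 3.13], [-1.02, 2.26], [0.13, 2.54], [-0.95, 4.09], [0.21, 2.88], [-2.74, 2.74]. Speed limits (rad/s): [2.57, 2.57, 3.14, 3.14, 3.14, 3.14].

INTERFACE

Orientations are given as a unit quaternion [w, x, y, z].
In Python, from rig import * gives the robot as it stands.
- The arm moves only by the shell command python3 -m inch 'ROWS' [FORCE]. ROWS is JSON, a list of rows, each a list of 7 numbers: the turn, a rotation vector about the world's x, y, z in degrees, then the shift along the world's x, y, z in m, then the closure in counts, from 0 (fully open) to 255 (shut). In form: [[rx, ry, rz, tx, ty, tz, jaw], ...]. A call has 1 to 5 rows; each row shifts and turns the commanded pose from where the row before left it; what a row does not reach is not made up. A row lasts 1/10 s, in which the tool goes at most 50 mm and 8.59 degrees, less where a joint would pass 70% of its speed; a pose out of reach is approached as far as the arm can. A call is refused whole if a number of a shift passes 0.05 or a number of a turn 8.59, either way. A call with a gripper value outside its range is refused whole. The fingers move at their own pace and stop on an object; FORCE is the grip in N (left out, the last holds). Time passes only in rows, so rows that do not move let the fingers close. It gives the time, the measured TCP pose, the force, the opening and the grip force at its end, in the units of the state.
- get_obs(): the state, without advancing time (a new reading comes with each control period).
- read_camera(name): name is "scene" or "side" or "wrist"; returns the picture (400x640x3 uint8, red, green, blue); there is no depth.
- calibration(name): a dict with "fx", "fy", "cx", "cy" (pixels), "rvec" (rotation vector, rad) and "tvec" (3), from world to camera coordinates, as OpenCV has them; the wrist camera has in their place "T_tool_cam" (4x4, takes a point from camera to tool coordinates, whose origin is the TCP and whose axes are the flange's). Camera axes: x right, y down, z forward; pixel columns grow to the right and rows downward; lengths in mm; the calibration is good to about 2 mm. A picture is of the moment at which its call begins: read the wrist's pose just before it. calibration takes no time and is no camera call.
- finish_job(): hands the job in; it is judged then, once.
The state is a dict: "time_s": time; "joint_pos": joint angles; "joint_velocities": joint speeds; "joint_torque": joint torques, N m; "ee_pos": TCP position; "eef_rot": TCP orientation; "wrist_force": force on the tool from outside, world axes, zero at the start; "moment": the same for the moment, N m; "width": finger opening in mm; "gripper_force": force on a finger pad.
Only numpy, scipy, OpenCV 4.12 (cv2) and the standard library are available. Lean on these libraries where they do the work, as an engineer would, in place of code of your own. Each camera call takes 0.05 s, during which the arm holds its last target. There are 200 camera calls.

TASK

The burner ring on the tabletop gas hob was put back crooked and rides on the steel catch at the edge of its seat: leaving it sitting on the burner, push it round clockwise (seen from above) by its ribs until its notch comes over the catch and it drops flat, then on under the catch until the rib beside the notch meets the catch, and hold that rib there fingertip-tight for half a second (8 to 15 N; the catch bends if forced). Then pick up the black burner cap, set it (do not drop it) on the ring so that it sits centred and flat, and let go. Leave the other things on the worktop where they are.

Things in the scene. Friction and masses are not known exactly. Their poses are not given: they have to be found in the camera images.
- gas_hob: single-burner tabletop gas hob, fixed: square steel body 260 x 260 mm, top 55 mm above the worktop, round burner in the middle, black knob on the front face. Origin: centre of its underside on the worktop; x points to its back, away from the knob; z up.
- burner_seat (a point): centre of the burner's round flat seat (radius 66 mm), 73 mm above the worktop, on the axis about which the ring turns. The seat has a bore of radius 31.8 mm in which the ring's skirt turns.
- catch: fixed steel catch at the edge of the seat: a radial bar 7 mm wide, 49 to 67 mm from the burner's axis, its underside 5.8 mm and its top 8.3 mm above the seat, on a stem outside radius 59 mm. Origin: under the bar's inner end, level with the seat, 49 mm from the axis; x points radially outward. It bends at 18 N sideways. A dark bracket with screws carries it farther out.
- catch_side (a point): point on the anticlockwise side face of the catch's bar, 52 mm from the burner's axis, 7 mm above the seat: here the ring's stop rib must bear. A push of 8 N on the stop rib itself arrives here with 5 N or more; of a push on another rib, half is lost as friction in the bore. Stiff: 1 mm of travel changes the force by about 10 N.
- burner_ring: loose aluminium ring, about 0.35 kg, 110 mm across: flange 4 mm thick of radius 55 mm with one notch; on it a collar (radius 24 to 32 mm, top 26 mm above the flange's underside, recess 10 mm deep) and three ribs; below it a skirt (radius 30 mm, 12 mm long) that turns in the bore with 1.8 mm play. Origin: centre of the flange's underside; x points to the notch, z up. Home: flat, origin on the seat.
- ring_notch (a point): middle of the rim notch (12 mm wide, open outward from radius 43 mm), 50 mm from the ring's axis. At the start it is 35 to 165 degrees anticlockwise of the catch and the flange rides on the catch, 8.3 mm up there and down on the seat opposite (tilt 4.5 degrees). It turns under 1 to 5 N at a rib, and drops flat when the notch is over the catch (within 2.5 degrees).
- ring_stop (a point): point on the clockwise face of the stop rib, 52 mm from the ring's axis. The stop rib lies 34.4 degrees anticlockwise of the notch, the other two 120 degrees on either side of it; each is radial, 9 mm thick, from radius 33 to 55 mm, its top 24 mm and its foot 4 mm above the flange's underside. From the drop to the stop the ring turns on by 25 degrees, free of the catch.
- burner_cap: loose black cap, 0.14 kg: disc 60 mm across and 9 mm thick, on a spigot (radius 22 mm, foot tapered to 19.5 mm, 8 mm tall) on which it stands on the worktop left or right of the hob; grasp it across the disc. Origin: centre of the spigot's underside; z up. On the ring the spigot goes into the collar's recess (2 mm play), the disc rests on the collar, and the cap's origin is 18 mm above the ring's.
- pan_support: bystander: black square pan support, 210 mm, 37 mm high, lying left of the hob; origin under its centre.
- kitchen_timer: bystander: round wind-up kitchen timer, 64 mm across, 50 mm high, left or right of the hob, where the cap is not; origin at its underside.
- mandarin_1: bystander: mandarin, 61 mm across, far left; origin at its underside.
- mug_2: bystander: white mug, 94 mm high, right of the hob; origin at its underside.
- teaspoon_1: bystander: steel teaspoon, 130 mm long, right of the hob; origin at its underside.
- tin_1: bystander: food tin, 75 mm across, 110 mm high, behind the hob on the left; origin at its underside.
- bottle_1: bystander: tall oil bottle, 268 mm high, at the back left; origin at its underside.
Mind the look-alikes: they are no part of the job. Of the things shaped like the burner_cap, the black one is meant.

How it is judged (in metres and radians):
On the way:
1. the ring lies flat under the catch with its stop rib held against the catch by more than 5 N, the cap not yet on it (horizontal distance between ring_stop and catch_side below 0.0035 m and z of burner_ring in the frame of burner_seat below 0.0015 m and angle between burner_ring's own z axis and vertical below 0.025 rad and contact force between burner_ring and catch above 5 N and horizontal distance between burner_cap and burner_ring above 0.07 m), for 0.3 s.
At the end, for the whole second after the job is handed in: ring flat on the seat (1.5 mm, 0.025 rad) and under the catch, its stop rib at the catch (points within 3.5 mm); cap on the collar, spigot in the recess (centred within 4 mm, height within 1.5 mm, level within 0.05 rad); both at rest (horizontal distance between ring_stop and catch_side below 0.0035 m and z of burner_ring in the frame of burner_seat below 0.0015 m and angle between burner_ring's own z axis and vertical below 0.025 rad and horizontal distance between burner_cap and burner_ring below 0.004 m and z of burner_cap in the frame of burner_ring between 0.0165 and 0.0195 m and angle between burner_cap's own z axis and vertical below 0.05 rad and linear speed of each of burner_cap, burner_ring below 0.01 m/s); the robot touches nothing.
It fails at once if the catch is forced: more than 18 N on it once the ring lies flat, or more than 40 N at any time ((contact force between catch and anything else above 18 N and z of burner_ring in the frame of burner_seat below 0.002 m) or contact force between catch and anything else above 40 N).
It fails at once if the burner ring is lifted off the burner (z of burner_ring in the frame of burner_seat above 0.018 m).
It fails at once if the cap is dropped onto the burner (let go more than 10 mm above its seat) (contact force between burner_cap and anything else below 0.01 N and z of burner_cap in the frame of burner_ring above 0.028 m).
It fails at once if another thing on the worktop is moved by more than 20 mm (distance of any of pan_support, kitchen_timer, mandarin_1, mug_2, teaspoon_1, tin_1, bottle_1 from where it was at the start of the episode above 0.02 m).
It also fails if it takes over 72 s, if anything falls off the work surface, if the arm or the gripper's body presses on something with over 40 N, if the wrist force passes 120 N, or if a joint passes its speed limit or range.

## Working session

There is one attempt and no reset: what is moved stays moved. The work goes in short steps, Python scripts to look and compute and a shell command to move; the robot and the scene stay as the last step left them, time stands still between calls to the robot, and variables do not carry over. Pictures are saved under pics/ and viewed, at most 10 in all, crops included, and the job is handed in when it is done.

```bash
ls; mkdir -p pics; python3 - <<'E'
from rig import *
import cv2,numpy as np
o=get_obs();print(o)
for n in("scene","side","wrist"):
    c=calibration(n);print(n,c)
a=read_camera("scene");b=read_camera("side")
cv2.imwrite("pics/scene.png",a[:,:,::-1]);cv2.imwrite("pics/side.png",b[:,:,::-1])
E
```

```text
pics
{'time_s': 0.0, 'joint_pos': array([ 1.05089096e+00,  2.45833044e-01,  1.55905355e+00,  1.39034158e-05,
        1.33868523e+00, -1.74119785e-01]), 'joint_velocities': array([ 0.00074251,  0.0015479 ,  0.0004664 ,  0.00098076,  0.0008827 ,
       -0.00016748]), 'joint_torque': array([-4.06334775e-04, -4.29497874e+01, -3.26134121e+01, -1.02894792e-04,
        5.29686949e-03, -5.71858209e-06]), 'ee_pos': array([220.02334031, 611.02149177, 230.14693221]), 'eef_rot': array([-3.42908894e-04,  1.72034223e-01,  9.85090476e-01, -9.28299611e-04]), 'wrist_force': array([ 0.45381237,  0.84405329, -0.16199823]), 'moment': array([-0.04062735, -0.04603209, -0.00053452]), 'gripper_force': 0.0, 'width': 85.0567870417693}
scene {'fx': 419.0720349069672, 'fy': 419.0720349069672, 'cx': 316.73464117826103, 'cy': 207.53553168368197, 'rvec': array([ 1.0759552 , -2.18258669,  1.18271546]), 'tvec': array([ 368.50029942,  279.15177911, 1321.97345986])}
side {'fx': 370.2174469433567, 'fy': 370.2174469433567, 'cx': 316.74549301170356, 'cy': 201.29547414321988, 'rvec': array([ 0.06779029,  2.81586622, -1.28970683]), 'tvec': array([ 527.36018211,   18.12878925, 1352.1086749 ])}
wrist {'fx': 360.101008942985, 'fy': 360.101008942985, 'cx': 324.6461942780721, 'cy': 190.42759470417744, 'T_tool_cam': array([[ 1.47289323e-04, -9.49449046e-01, -3.13921149e-01,
         8.00329369e+01],
       [ 9.99999730e-01,  3.65713195e-04, -6.36901215e-04,
        -8.08416966e-01],
       [ 7.19510358e-04, -3.13920971e-01,  9.49448844e-01,
        -1.42178160e+02],
       [ 0.00000000e+00,  0.00000000e+00,  0.00000000e+00,
         1.00000000e+00]])}
```

View pics/scene.png

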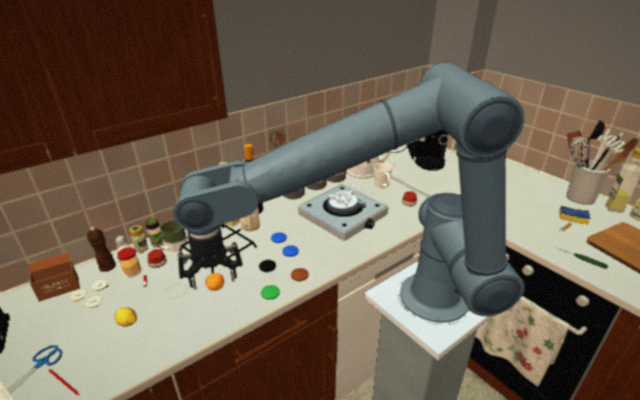

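View pics/side.png

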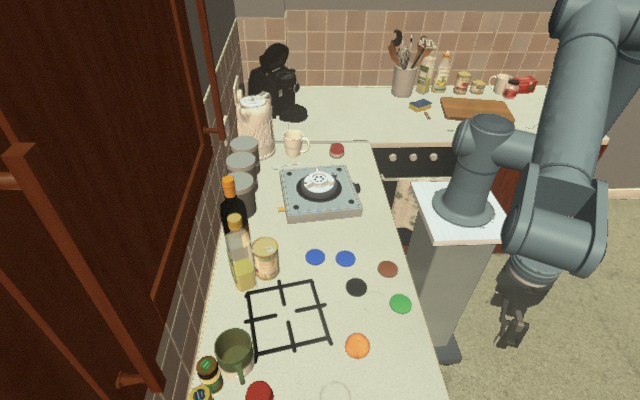

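The scene view shows the hob at about (343,210), with the timer (red) at (409,199). Five discs could be taken for the cap: black (267,266), blue (279,238), blue (290,251), brown (300,274) and green (270,292). In the side view the hob is at (320,187) and the black disc at (356,287). I choose the black one.

```bash
cat > h.py <<'E'
from rig import *
import cv2,numpy as np
from scipy.spatial.transform import Rotation as R
def cam(n,o=None):
    """camera K, world position, R world<-cam"""
    c=calibration(n);K=(c["fx"],c["fy"],c["cx"],c["cy"])
    if n=="wrist":
        T=np.array(c["T_tool_cam"]);q=np.array(o["eef_rot"]);Rt=R.from_quat(q[[1,2,3,0]]).as_matrix()
        return K,np.array(o["ee_pos"])+Rt@T[:3,3],Rt@T[:3,:3]
    Rm=R.from_rotvec(c["rvec"]).as_matrix();return K,-Rm.T@np.array(c["tvec"]),Rm.T
def cast(C,px,z):
    (fx,fy,cx,cy),p,Rw=C;d=Rw@np.array([(px[0]-cx)/fx,(px[1]-cy)/fy,1]);return p+d*(z-p[2])/d[2]
def proj(C,P):
    (fx,fy,cx,cy),p,Rw=C;d=Rw.T@(np.array(P)-p);return np.array([fx*d[0]/d[2]+cx,fy*d[1]/d[2]+cy])
def snap(n,name):
    o=get_obs();a=read_camera(n)[:,:,::-1].copy();cv2.imwrite("pics/"+name+".png",a);return o,a
E
python3 - <<'E'
from h import *
S=cam("scene");D=cam("side")
print(cast(S,(267,266),17),cast(D,(356,287),17))
print("hob",cast(S,(342,202),85),cast(D,(320,180),95))
print("timer",cast(S,(409,199),30),cast(D,(337,150),30))
a=cv2.imread("pics/side.png")
cv2.imwrite("pics/hobside.png",cv2.resize(a[150:310,270:430],None,fx=3.6,fy=3.6,interpolation=cv2.INTER_CUBIC))
g=a.max(2)[275:300,340:375]<60;y,x=np.nonzero(g);c=(x.mean()+340,y.mean()+275);print(c,len(x),cast(D,c,15))
print(np.ptp(x),np.ptp(y))
E
```

```text
[428.40900531 349.44295585  17.        ] [437.42042758 350.32767037  17.        ]
hob [502.69397066 -43.97923121  85.        ] [516.14906532 -48.92896165  95.        ]
timer [ 414.32151455 -337.43063395   30.        ] [ 423.59143998 -339.0783845    30.        ]
(np.float64(nan), np.float64(nan)) 0 [nan nan nan]<stdin>:8: RuntimeWarning: Mean of empty slice.
  ret = ret.dtype.type(ret / rcount)
Traceback (most recent call last):
ValueError: zero-size array to reduction operation maximum which has no identity
```

View pics/hobside.png

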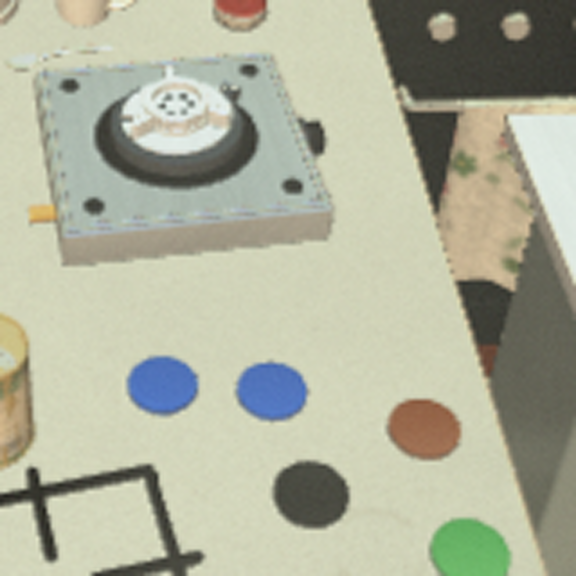

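The crop confirms the black disc at crop (311,494), i.e. (356,287), as a single black cap. The red timer is right of the hob, and the catch seems to be at crop (232,92). I'm moving above the hob to look with the wrist camera.

```bash
python3 -m inch '[[0,0,0,0.0192,-0.0438,0,0],[0,0,0,0.0192,-0.0438,0,0],[0,0,0,0.0192,-0.0438,0,0],[0,0,0,0.0192,-0.0438,0,0],[0,0,0,0.0192,-0.0438,0,0]]' | tail -3
python3 -m inch '[[0,0,0,0.0192,-0.0438,0,0],[0,0,0,0.0192,-0.0438,0,0],[0,0,0,0.0192,-0.0438,0,0],[0,0,0,0.0192,-0.0438,0,0],[0,0,0,0.0192,-0.0438,0,0]]' | tail -3
python3 -m inch '[[0,0,0,0.0192,-0.0438,0,0],[0,0,0,0.0192,-0.0438,0,0],[0,0,0,0.0192,-0.0438,0,0],[0,0,0,0.0192,-0.0438,0,0],[0,0,0,0.0192,-0.0438,0,0]]' | tail -3
python3 -m inch '[[0,0,0,0,0,0,0],[0,0,0,0,0,0,0]]' | tail -3
python3 - <<'E'
from h import *
o,a=snap("wrist","w1");print(o["ee_pos"],o["eef_rot"],o["time_s"],o["joint_pos"])
E
```

```text
wrist_force: [1.1, 0.0, 0.6]
width: 85.3
gripper_force: 0.0
wrist_force: [-0.2, -0.2, 0.0]
width: 85.2
gripper_force: 0.0
wrist_force: [1.7, 1.3, 0.9]
width: 85.6
gripper_force: 0.0
wrist_force: [0.1, 0.0, -0.0]
width: 85.6
gripper_force: 0.0
[508.07764704 -46.18778441 230.65727939] [-7.56276509e-04  1.73049092e-01  9.84912883e-01  2.31433984e-04] 1.8 [-3.13326473e-01 -8.58164286e-02  1.91041704e+00  2.56318528e-04
  1.31855425e+00 -1.53633759e+00]
```

View pics/w1.png

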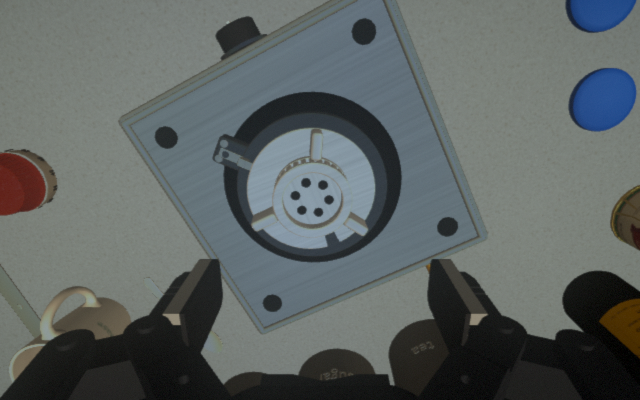

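The wrist view shows the hob's corner holes at (364,31), (166,137), (272,303) and (447,227). The catch is at (235,153) and the notch at (332,239). The ribs are at (316,145), (262,218) and (354,222); the last lies anticlockwise of the notch, so it is the stop rib.

```bash
python3 - <<'E'
from h import *
a=cv2.imread("pics/w1.png")
o=get_obs();C=cam("wrist",o)
H=np.array([cast(C,p,55) for p in[(364,31),(166,137),(272,303),(447,227)]])
c=H.mean(0);print("holes",H[:,:2].round(1),c, [np.linalg.norm(H[i]-H[(i+1)%4]).round(1) for i in range(4)])
# circle fits: seat edge & dark rim by radial rays from centre
g=cv2.cvtColor(a,cv2.COLOR_BGR2GRAY).astype(float)
c0=np.array([c[0],c[1]])
for t in range(0,360,30):
    pr=[]
    for r in range(46,90,2):
        u=proj(C,[c0[0]+r*np.cos(np.radians(t)),c0[1]+r*np.sin(np.radians(t)),73]);pr.append(int(g[int(round(u[1])),int(round(u[0]))]))
    print(t,pr)
def pol(p,z):
    w=cast(C,p,z)[:2]-c0;return np.linalg.norm(w).round(1),np.degrees(np.arctan2(w[1],w[0])).round(1)
print("catch",pol((235,153),81),pol((247,160),81),pol((225,148),81))
print("notch",pol((332,239),77)); 
for n,p in dict(top=(316,145),left=(262,218),stop=(354,222)).items(): print(n,pol(p,99))
S=g[85:270,205:410];cv2.imwrite("pics/w1c.png",cv2.resize(a[85:270,205:410],None,fx=3.2,fy=3.2,interpolation=cv2.INTER_CUBIC))
E
```

```text
holes [[ 413.5   21.7]
 [ 436.2 -170. ]
 [ 627.9 -147.5]
 [ 605.5   43.6]] [520.78753976 -63.05731615  55.        ] [np.float64(193.0), np.float64(192.9), np.float64(192.4), np.float64(193.2)]
0 [65, 63, 60, 60, 62, 61, 59, 60, 60, 59, 42, 39, 42, 112, 116, 114, 113, 108, 111, 114, 111, 113]
30 [146, 146, 145, 144, 145, 146, 146, 145, 145, 80, 41, 38, 40, 37, 102, 111, 113, 115, 114, 112, 110, 112]
60 [150, 149, 147, 148, 146, 78, 59, 62, 59, 59, 41, 36, 36, 37, 36, 48, 109, 110, 113, 114, 111, 111]
90 [149, 148, 147, 147, 147, 64, 60, 58, 59, 59, 42, 37, 35, 34, 38, 37, 35, 101, 109, 108, 110, 110]
120 [148, 148, 146, 145, 138, 60, 57, 58, 57, 58, 51, 36, 36, 34, 33, 32, 35, 32, 65, 108, 108, 108]
150 [149, 148, 137, 141, 137, 59, 59, 56, 57, 58, 54, 40, 32, 32, 31, 34, 34, 32, 35, 108, 112, 109]
180 [147, 147, 148, 150, 131, 56, 59, 57, 58, 57, 53, 37, 33, 33, 31, 33, 29, 32, 43, 112, 111, 116]
210 [150, 149, 149, 147, 143, 72, 60, 59, 59, 58, 53, 33, 35, 34, 35, 33, 33, 54, 110, 112, 115, 112]
240 [150, 151, 152, 152, 152, 130, 66, 61, 60, 60, 38, 35, 34, 36, 33, 36, 75, 114, 114, 115, 113, 113]
270 [151, 151, 151, 151, 151, 148, 113, 62, 62, 60, 44, 37, 39, 34, 69, 112, 112, 114, 111, 111, 114, 113]
300 [150, 151, 152, 151, 152, 153, 110, 61, 62, 60, 41, 37, 36, 58, 112, 112, 110, 112, 113, 111, 111, 112]
330 [149, 148, 149, 154, 150, 149, 86, 62, 61, 57, 34, 41, 51, 115, 116, 113, 114, 113, 112, 113, 114, 111]
catch (np.float64(71.5), np.float64(-138.7)) (np.float64(60.3), np.float64(-138.1)) (np.float64(80.4), np.float64(-138.6))
notch (np.float64(49.1), np.float64(1.8))
top (np.float64(45.0), np.float64(154.1))
left (np.float64(43.1), np.float64(-88.1))
stop (np.float64(40.6), np.float64(41.5))
```

View pics/w1c.png

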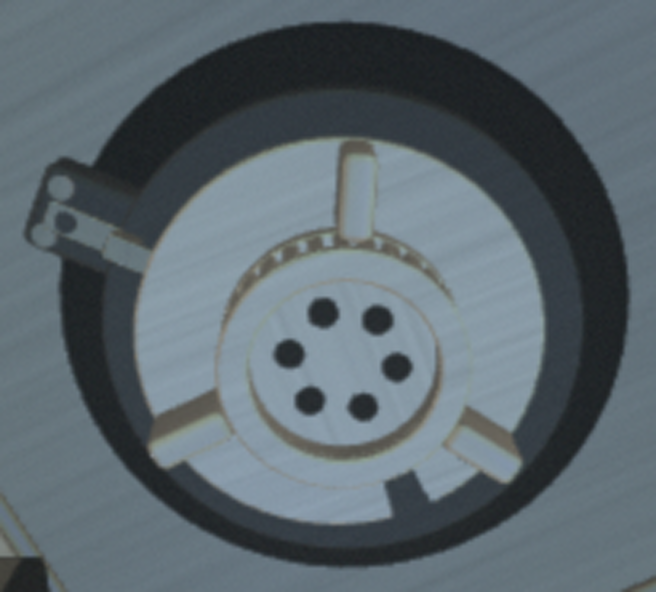

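The crop shows the catch bar at crop (125,250), the notch at (407,497) and the stop rib at (485,445), with the seat circle fitting r = 66 about (520.8,-63.1). The catch is at -138.5°, the notch at about 1.6° and the stop rib at about 36°. I'll shut the fingers, turn them to face the stop rib and go down on its anticlockwise side.

```bash
python3 -m inch '[[0,0,8,0.0049,0.0043,0,255],[0,0,8,0.0049,0.0043,0,255],[0,0,8,0.0049,0.0043,0,255],[0,0,8,0.0049,0.0043,0,255],[0,0,8,0.0049,0.0043,0,255]]' 20 | tail -1
python3 -m inch '[[0,0,8,0.0049,0.0043,0,255],[0,0,8,0.0049,0.0043,0,255],[0,0,0,0,0,-0.04,255],[0,0,0,0,0,-0.04,255],[0,0,0,0,0,-0.035,255]]' | tail -1
python3 -m inch '[[0,0,0,0,0,0,255],[0,0,0,0,0,0,255],[0,0,0,0,0,0,255]]'
python3 - <<'E'
from h import *
o,a=snap("wrist","w2");print(o["ee_pos"],o["joint_pos"][5]);print(R.from_quat(np.array(o["eef_rot"])[[1,2,3,0]]).as_matrix())
C=cam("wrist",o)
for n,p in dict(tip=o["ee_pos"]).items(): print(n,proj(C,p))
E
```

```text
gripper_force: 0.0
gripper_force: 0.0
time_s: 3.15
ee_pos: [544.2, -15.1, 118.9]
eef_rot: [0.002, -0.311, 0.95, -0.001]
wrist_force: [0.4, 0.0, -0.2]
width: -0.4
gripper_force: 0.0
[544.17728533 -15.13019306 118.93498336] -2.439564549468568
[[-8.06486813e-01 -5.91237124e-01  4.20523369e-03]
 [-5.91245396e-01  8.06491115e-01 -9.81544835e-04]
 [-2.81115786e-03 -3.27792802e-03 -9.99990676e-01]]
tip [326.92794031 263.05725746]
```

View pics/w2.png

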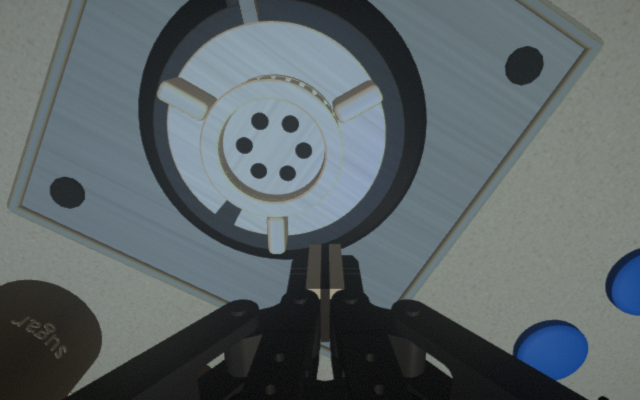

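The wrist view shows the stop rib at (277,235), the notch at (230,213) and the shut fingertips at (327,263), on the rib's anticlockwise side. I'll measure the offset between them.

```bash
python3 - <<'E'
from h import *
o=get_obs();C=cam("wrist",o);c=np.array([520.8,-63.1])
for p in[(277,220),(277,251)]:
    w=cast(C,p,97.5)[:2];d=w-c;print(p,w,np.hypot(*d),np.degrees(np.arctan2(d[1],d[0])))
u=proj(C,list(o["ee_pos"][:2])+[88]);print(u)
n=cast(C,(228,216),77)[:2]-c;print("notch",np.degrees(np.arctan2(n[1],n[0])),np.hypot(*n))
d=o["ee_pos"][:2]-c;th=np.radians(36);U=np.array([np.cos(th),np.sin(th)]);T=np.array([-U[1],U[0]]);print("pusher radial, s",d@U,d@T)
for x in(307,344):print(cast(C,(x,263),118)[:2])
E
```

```text
(277, 220) [549.51764664 -41.94893916] 35.666098790475 36.372310890382224
(277, 251) [563.68823584 -32.44834535] 52.715507268443915 35.55289051848783
[326.80104499 233.15431279]
notch 0.8302178627115399 51.62860327140626
pusher radial, s 47.09869653909113 24.83660356057251
[550.07149907 -22.18117873]
[540.22749493  -8.8116218 ]
```

```bash
python3 -m inch '[[0,0,0,0,0,-0.0155,255],[0,0,0,0,0,-0.0155,255],[0,0,0,0.003,-0.004,0,255],[0,0,0,0.003,-0.004,0,255],[0,0,0,0,0,0,255]]'
python3 - <<'E'
import numpy as np
R=48.7
def row(a,d):
    f=lambda t:R*np.array([np.cos(np.radians(t)),np.sin(np.radians(t))]);v=(f(a-d)-f(a))/1000;return "[0,0,%g,%.4f,%.4f,0,255]"%(-d,*v)
a=51.2
for i in range(21): print(i,round(a,1),row(a,6));a-=6
for i in range(15): print(i,round(a,1),row(a,3));a-=3
E
```

```text
time_s: 3.7
ee_pos: [549.2, -24.0, 85.4]
eef_rot: [0.0, -0.31, 0.951, -0.0]
wrist_force: [0.0, 0.5, 0.5]
width: -0.3
gripper_force: 0.1
0 51.2 [0,0,-6,0.0038,-0.0034,0,255]
1 45.2 [0,0,-6,0.0034,-0.0038,0,255]
2 39.2 [0,0,-6,0.0030,-0.0041,0,255]
3 33.2 [0,0,-6,0.0026,-0.0044,0,255]
4 27.2 [0,0,-6,0.0021,-0.0046,0,255]
5 21.2 [0,0,-6,0.0016,-0.0048,0,255]
6 15.2 [0,0,-6,0.0011,-0.0050,0,255]
7 9.2 [0,0,-6,0.0006,-0.0051,0,255]
8 3.2 [0,0,-6,0.0000,-0.0051,0,255]
9 -2.8 [0,0,-6,-0.0005,-0.0051,0,255]
10 -8.8 [0,0,-6,-0.0010,-0.0050,0,255]
11 -14.8 [0,0,-6,-0.0016,-0.0049,0,255]
12 -20.8 [0,0,-6,-0.0021,-0.0047,0,255]
13 -26.8 [0,0,-6,-0.0025,-0.0044,0,255]
14 -32.8 [0,0,-6,-0.0030,-0.0041,0,255]
15 -38.8 [0,0,-6,-0.0034,-0.0038,0,255]
16 -44.8 [0,0,-6,-0.0038,-0.0034,0,255]
17 -50.8 [0,0,-6,-0.0041,-0.0030,0,255]
18 -56.8 [0,0,-6,-0.0044,-0.0026,0,255]
19 -62.8 [0,0,-6,-0.0046,-0.0021,0,255]
20 -68.8 [0,0,-6,-0.0048,-0.0016,0,255]
0 -74.8 [0,0,-3,-0.0025,-0.0006,0,255]
1 -77.8 [0,0,-3,-0.0025,-0.0005,0,255]
2 -80.8 [0,0,-3,-0.0025,-0.0003,0,255]
3 -83.8 [0,0,-3,-0.0025,-0.0002,0,255]
4 -86.8 [0,0,-3,-0.0025,-0.0001,0,255]
5 -89.8 [0,0,-3,-0.0025,0.0001,0,255]
6 -92.8 [0,0,-3,-0.0025,0.0002,0,255]
7 -95.8 [0,0,-3,-0.0025,0.0003,0,255]
8 -98.8 [0,0,-3,-0.0025,0.0005,0,255]
9 -101.8 [0,0,-3,-0.0025,0.0006,0,255]
10 -104.8 [0,0,-3,-0.0024,0.0007,0,255]
11 -107.8 [0,0,-3,-0.0024,0.0008,0,255]
12 -110.8 [0,0,-3,-0.0024,0.0010,0,255]
13 -113.8 [0,0,-3,-0.0023,0.0011,0,255]
14 -116.8 [0,0,-3,-0.0022,0.0012,0,255]
```

```bash
python3 -m inch '[[0,0,0,0.0016,-0.0014,0.001,255],[0,0,-6,0.0038,-0.0034,0.001,255],[0,0,-6,0.0034,-0.0038,0.001,255],[0,0,-6,0.003,-0.0041,0,255],[0,0,-6,0.0026,-0.0044,0,255]]'
python3 -m inch '[[0,0,-6,0.0021,-0.0046,0,255],[0,0,-6,0.0016,-0.0048,0,255],[0,0,-6,0.0011,-0.005,0,255],[0,0,-6,0.0006,-0.0051,0,255],[0,0,-6,0,-0.0051,0,255]]'
python3 - <<'E'
from h import *
o,a=snap("wrist","w3");d=o["ee_pos"][:2]-[520.8,-63.1];print(np.hypot(*d),np.degrees(np.arctan2(d[1],d[0])))
cv2.imwrite("pics/w3s.png",a)
E
```

```text
time_s: 4.2
ee_pos: [563.6, -39.5, 88.9]
eef_rot: [0.001, -0.104, 0.995, 0.001]
wrist_force: [0.2, 5.3, 0.5]
width: 0.3
gripper_force: 2.7
time_s: 4.7
ee_pos: [570.2, -64.3, 89.5]
eef_rot: [0.002, 0.157, 0.988, 0.001]
wrist_force: [3.4, 4.7, 0.9]
width: 0.1
gripper_force: 3.1
49.41200634685737 -1.4173695848132049
```

View pics/w3s.png

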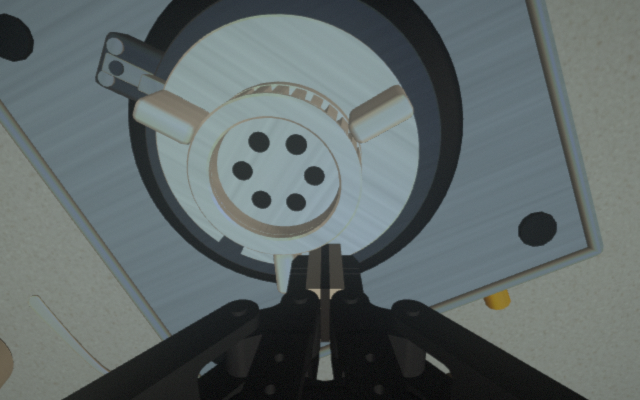

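The view shows the fingertips at (325,250) behind the stop rib (282,265), and the notch at (230,245): the ring is turning under 5 to 6 N. I'll continue.

```bash
python3 -m inch '[[0,0,-6,-0.0006,-0.0051,0,255],[0,0,-6,-0.0011,-0.005,0,255],[0,0,-6,-0.0016,-0.0049,0,255],[0,0,-6,-0.0021,-0.0047,0,255],[0,0,-6,-0.0025,-0.0044,0,255]]'
python3 -m inch '[[0,0,-6,-0.003,-0.0041,0,255],[0,0,-6,-0.0034,-0.0038,0,255],[0,0,-6,-0.0038,-0.0034,0,255],[0,0,-6,-0.0041,-0.003,0,255],[0,0,-6,-0.0044,-0.0026,0,255]]'
python3 - <<'E'
from h import *
o=get_obs();d=o["ee_pos"][:2]-[520.8,-63.1];print(np.hypot(*d),np.degrees(np.arctan2(d[1],d[0])),o["joint_pos"][5])
x=o["eef_rot"];X=R.from_quat(np.array(x)[[1,2,3,0]]).as_matrix()[:,0];print("tool x+180",np.degrees(np.arctan2(-X[1],-X[0])))
E
```

```text
time_s: 5.25
ee_pos: [563.6, -88.9, 90.3]
eef_rot: [0.004, 0.407, 0.913, 0.002]
wrist_force: [8.0, 4.9, 0.5]
width: -0.0
gripper_force: 4.4
time_s: 5.75
ee_pos: [547.0, -106.9, 91.8]
eef_rot: [0.006, 0.63, 0.777, 0.004]
wrist_force: [13.0, 3.7, 3.1]
width: 0.2
gripper_force: 6.5
51.004845558860815 -59.079409102838596 -0.6083485421744201
tool x+180 -78.06003556464722
```

```bash
python3 -m inch '[[0,0,0,0,0,-0.002,255],[0,0,0,0,0,0,255]]'
python3 - <<'E'
from h import *
o,a=snap("wrist","w4");d=o["ee_pos"][:2]-[520.8,-63.1];print(np.hypot(*d),np.degrees(np.arctan2(d[1],d[0])),o["moment"])
E
```

```text
time_s: 5.95
ee_pos: [545.9, -106.9, 89.7]
eef_rot: [0.005, 0.628, 0.778, 0.002]
wrist_force: [6.5, 2.6, 5.4]
width: -0.3
gripper_force: 4.2
50.473067855489546 -60.1293910842497 [ 0.4256308  -0.96235219 -0.11819561]
```

View pics/w4.png

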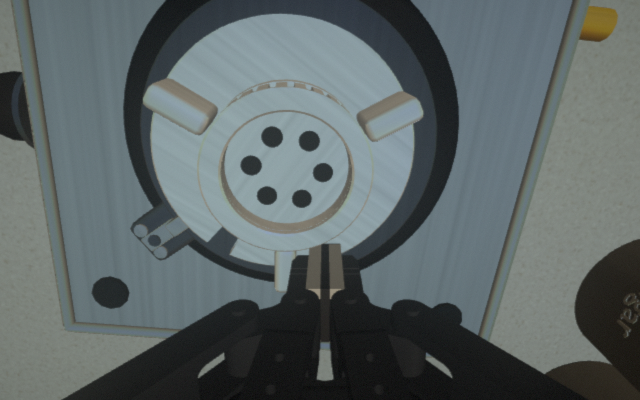

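The view shows the catch at (160,235) and the notch at (222,245), nearing it with about 28° to go. The static load is about 7 N. I'll go on in 3° rows.

```bash
python3 -m inch '[[0,0,-2.5,-0.0023,-0.0011,0,255],[0,0,-2.5,-0.0023,-0.001,0,255],[0,0,-2.5,-0.0024,-0.0008,0,255],[0,0,-3,-0.0024,-0.0007,0,255],[0,0,-3,-0.0025,-0.0006,0,255]]'
python3 -m inch '[[0,0,-3,-0.0025,-0.0005,0,255],[0,0,-3,-0.0025,-0.0003,0,255],[0,0,0,0,0,0,255]]'
python3 - <<'E'
from h import *
o=get_obs();d=o["ee_pos"][:2]-[520.8,-63.1];print(np.hypot(*d),np.degrees(np.arctan2(d[1],d[0])),o["moment"])
E
```

```text
time_s: 6.5
ee_pos: [535.0, -111.5, 90.3]
eef_rot: [0.006, 0.716, 0.698, 0.003]
wrist_force: [8.9, 1.5, 4.1]
width: 0.0
gripper_force: 4.0
time_s: 6.8
ee_pos: [526.3, -111.8, 87.8]
eef_rot: [0.002, 0.751, 0.661, 0.001]
wrist_force: [2.4, -0.9, 2.5]
width: 0.1
gripper_force: 1.5
48.973229981070006 -83.57608620150785 [-0.06787992 -0.33933792 -0.02724589]
```

```bash
python3 -m inch '[[0,0,-2,-0.0017,-0.0001,0,255],[0,0,-2,-0.0017,-0.0001,0,255],[0,0,0,0,0,0,255]]'
python3 -m inch '[[0,0,-2,-0.0017,0,0,255],[0,0,-2,-0.0017,0,0,255],[0,0,0,0,0,0,255]]'
python3 - <<'E'
from h import *
o,a=snap("wrist","w5");C=cam("wrist",o);d=o["ee_pos"][:2]-[520.8,-63.1];print(np.hypot(*d),np.degrees(np.arctan2(d[1],d[0])),o["moment"])
cv2.imwrite("pics/w5c.png",cv2.resize(a[0:300,100:480],None,fx=2,fy=2,interpolation=cv2.INTER_CUBIC))
E
```

```text
time_s: 7.1
ee_pos: [522.8, -111.9, 87.5]
eef_rot: [0.002, 0.773, 0.635, 0.001]
wrist_force: [3.3, -0.4, 2.7]
width: -0.1
gripper_force: 1.8
time_s: 7.4
ee_pos: [518.9, -111.7, 87.0]
eef_rot: [0.001, 0.795, 0.607, 0.0]
wrist_force: [1.3, -1.5, 3.2]
width: 0.2
gripper_force: 1.8
48.666773227700325 -92.22952546836981 [-0.13377973 -0.40007026  0.01695889]
```

View pics/w5c.png

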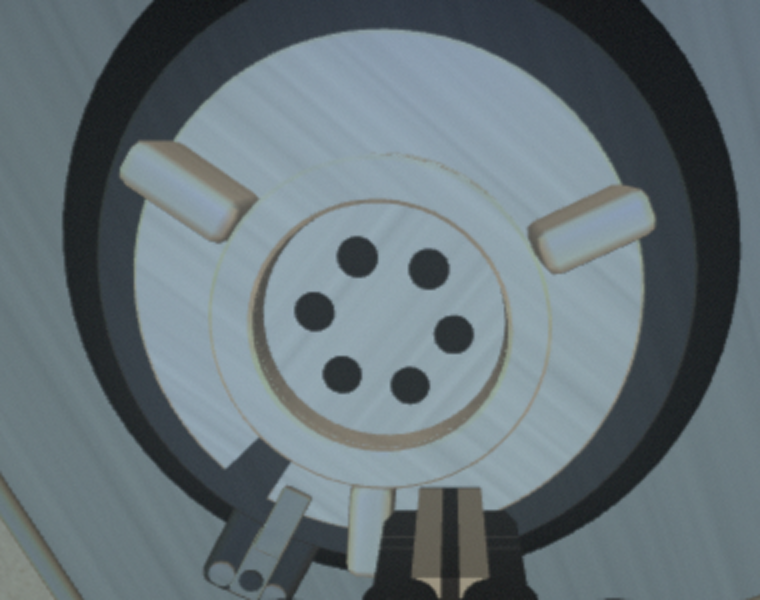

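The crop shows the ring flat, with the notch (260,465) already past the catch bar (290,510) and the stop rib at (370,530), roughly 13° short of the stop. I'll advance slowly from here.

```bash
python3 -m inch '[[0,0,-2,-0.0017,0.0001,0,255],[0,0,-2,-0.0017,0.0002,0,255],[0,0,-2,-0.0017,0.0002,0,255],[0,0,0,0,0,0,255]]'
python3 -m inch '[[0,0,-1,-0.0008,0.0001,0,255],[0,0,-1,-0.0008,0.0002,0,255],[0,0,0,0,0,0,255]]'
python3 - <<'E'
from h import *
o=get_obs();d=o["ee_pos"][:2]-[520.8,-63.1];print(np.hypot(*d),np.degrees(np.arctan2(d[1],d[0])),o["moment"],o["wrist_force"])
X=R.from_quat(np.array(o["eef_rot"])[[1,2,3,0]]).as_matrix()[:,0];print("tool x+180",np.degrees(np.arctan2(-X[1],-X[0])))
E
```

```text
time_s: 7.85
ee_pos: [513.3, -111.0, 86.6]
eef_rot: [0.0, 0.825, 0.565, 0.0]
wrist_force: [1.7, -1.1, 3.0]
width: -0.0
gripper_force: 1.6
time_s: 8.15
ee_pos: [511.5, -110.5, 86.4]
eef_rot: [0.0, 0.835, 0.55, 0.0]
wrist_force: [2.3, -0.9, 3.5]
width: 0.0
gripper_force: 1.8
48.34758206895706 -101.10873131971655 [-0.2348688  -0.36375907 -0.0018628 ] [ 2.30733025 -0.93983273  3.4952125 ]
tool x+180 -113.31048696783255
```

```bash
python3 -m inch '[[0,0,-1,-0.0008,0.0002,0,255],[0,0,-1,-0.0008,0.0002,0,255],[0,0,0,0,0,0,255]]' | grep -E 'ee_|wrist'
python3 -m inch '[[0,0,-1,-0.0008,0.0002,0,255],[0,0,0,0,0,0,255]]' | grep -E 'ee_|wrist'
```

```text
ee_pos: [509.7, -110.1, 86.3]
wrist_force: [2.1, -1.4, 2.4]
ee_pos: [508.9, -109.9, 86.2]
wrist_force: [3.0, -1.8, 3.2]
```

```bash
python3 -m inch '[[0,0,-1,-0.0008,0.0002,0,255],[0,0,0,0,0,0,255]]' | grep -E 'ee_|wrist'
```

```text
ee_pos: [508.4, -109.9, 86.4]
wrist_force: [3.1, -1.8, 2.1]
```

```bash
python3 -m inch '[[0,0,-1,-0.0008,0.0002,0,255],[0,0,0,0,0,0,255]]' | grep -E 'ee_|wrist'
```

```text
ee_pos: [508.0, -109.9, 86.5]
wrist_force: [3.3, -4.1, 1.3]
```

```bash
python3 -m inch '[[0,0,-1,-0.0008,0.0002,0,255],[0,0,0,0,0,0,255]]' | grep -E 'ee_|wrist'
```

```text
ee_pos: [507.6, -110.0, 86.7]
wrist_force: [5.5, -5.0, -0.6]
```

```bash
python3 -m inch '[[0,0,-1,-0.0008,0.0003,0,255],[0,0,0,0,0,0,255]]' | grep -E 'ee_|wrist'
```

```text
ee_pos: [507.4, -110.0, 87.0]
wrist_force: [6.9, -5.4, -0.6]
```

Resistance rose to about 8.5 N while the tool nearly stopped. I'll add a little, hold, and look.

```bash
python3 -m inch '[[0,0,0,-0.0004,0.0002,0,255],[0,0,0,0,0,0,255]]' | grep -E 'ee_|wrist'
python3 - <<'E'
from h import *
o,a=snap("wrist","w6");
cv2.imwrite("pics/w6c.png",cv2.resize(a[0:320,100:480],None,fx=1.8,fy=1.8,interpolation=cv2.INTER_CUBIC))
E
```

```text
ee_pos: [507.3, -109.9, 87.1]
wrist_force: [8.6, -5.3, -0.9]
```

View pics/w6c.png

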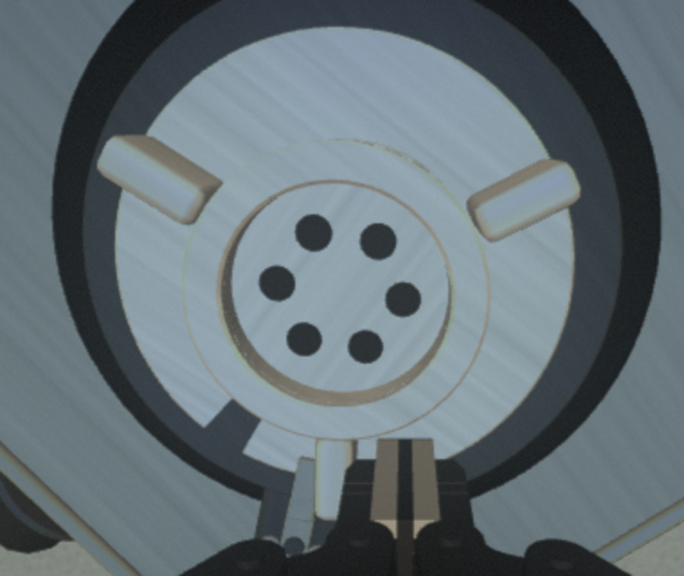

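The crop shows the stop rib (335,475) bearing on the catch bar's side (305,490), with the notch (228,420) past it. The push is about 10 N, so I'll hold.

```bash
python3 -m inch '[[0,0,0,-0.0001,0.0001,0,255],[0,0,0,0,0,0,255],[0,0,0,0,0,0,255]]' | grep -E 'ee_|wrist'
python3 -m inch '[[0,0,0,0,0,0,255],[0,0,0,0,0,0,255],[0,0,0,0,0,0,255],[0,0,0,0,0,0,255]]' | grep -E 'ee_|wrist'
```

```text
ee_pos: [507.2, -109.9, 87.1]
wrist_force: [7.5, -5.3, -0.9]
ee_pos: [507.2, -110.0, 87.1]
wrist_force: [8.2, -5.5, -1.0]
```

```bash
python3 -m inch '[[0,0,0,-0.0004,0.0002,0,255],[0,0,0,0,0,0,255],[0,0,0,0,0,0,255],[0,0,0,0,0,0,255],[0,0,0,0,0,0,255]]' | grep -E 'ee_|wrist'
python3 -m inch '[[0,0,0,0,0,0,255],[0,0,0,0,0,0,255]]' | grep -E 'ee_|wrist'
python3 -m inch '[[0,0,0,0.002,-0.001,0,255],[0,0,0,0.003,-0.0015,0,255],[0,0,0,0.003,-0.0015,0,255],[0,0,0,0,0,0.01,255],[0,0,0,0,0,0.04,255]]' | grep -E 'ee_|wrist'
python3 -m inch '[[0,0,0,0,0,0.05,255],[0,0,0,0,0,0.05,255],[0,0,0,0,0,0,255]]'
python3 - <<'E'
from h import *
o,a=snap("wrist","w7");print(o["ee_pos"],o["joint_pos"])
X=R.from_quat(np.array(o["eef_rot"])[[1,2,3,0]]).as_matrix();print(X)
s,b=snap("side","s7")
g=b.max(2)[275:300,340:375];print(g[::4,::4])
E
```

```text
ee_pos: [507.1, -109.9, 87.3]
wrist_force: [7.9, -5.2, -0.9]
ee_pos: [507.1, -109.9, 87.3]
wrist_force: [9.3, -5.9, -1.5]
ee_pos: [509.0, -110.6, 132.3]
wrist_force: [0.9, 0.1, 0.5]
time_s: 11.9
ee_pos: [516.4, -113.7, 245.1]
eef_rot: [0.006, 0.867, 0.498, 0.004]
wrist_force: [0.9, -0.0, 1.0]
width: 0.1
gripper_force: 0.0
[ 516.36678774 -113.73610197  245.06659422] [-4.31509695e-01 -6.20465291e-02  1.86121098e+00  2.27172331e-04
  1.32831087e+00  9.71906368e-02]
[[ 0.50444704  0.86334604  0.01291509]
 [ 0.86344117 -0.5044173  -0.00570396]
 [ 0.0015901   0.01402876 -0.99990033]]
[[217 216 218 212 216 217 217 213 214]
 [219 216 205  81  77  94 215 216 216]
 [217 216  76  77  76  77  78 214 215]
 [217 217  73  73  76  76  78 214 217]
 [219 216  78  75  78  77  78 210 208]
 [219 215 215 115  80  91 212 216 212]
 [220 215 215 218 210 215 211 214 216]]
```

```bash
cat >> h.py <<'E'
def holes(a,C,c=(520.8,-63.1),z=89):
    u=proj(C,[*c,z]);g=a.max(2);m=np.zeros_like(g);cv2.circle(m,tuple(int(v) for v in u),45,255,-1)
    b=((g<75)&(m>0)).astype(np.uint8);n,l,s,ce=cv2.connectedComponentsWithStats(b)
    k=[i for i in range(1,n) if 20<s[i,4]<400];W=np.array([cast(C,ce[i],z) for i in k]);return W,u
E
python3 - <<'E'
from h import *
a=cv2.imread("pics/w7.png");o=get_obs();C=cam("wrist",o)
W,u=holes(a,C);print(u,len(W));print(W.round(1));print(W.mean(0),np.hypot(*(W-W.mean(0))[:,:2].T))
# seat centre check by dark circle / hob corner holes
b=cv2.imread("pics/s7.png");g=b.max(2);m=(g[270:305,335:380]<145).astype(np.uint8);n,l,s,ce=cv2.connectedComponentsWithStats(m)
print(s,ce+[335,270]);i=1+s[1:,4].argmax();print("cap",cast(cam("side"),ce[i]+[335,270],14))
E
```

```text
[300.24925184 115.50531099] 6
[[516.7 -47.7  89. ]
 [527.6 -56.   89. ]
 [504.  -52.9  89. ]
 [525.8 -69.6  89. ]
 [502.2 -66.6  89. ]
 [513.1 -74.8  89. ]]
[514.89249878 -61.23428575  89.        ] [13.69347861 13.73405045 13.71557537 13.72560831 13.74849281 13.64531582]
[[   0    0   45   35 1261]
 [  43    0    2    3    3]
 [  11    8   21   19  311]] [[357.2109437  287.04361618]
 [378.66666667 271.        ]
 [355.93569132 286.97749196]]
cap [437.0165383  348.06892665  14.        ]
```

```bash
python3 - <<'E'
from h import *
from scipy.optimize import least_squares
a=cv2.imread("pics/w7.png");o=get_obs();C=cam("wrist",o)
g=cv2.GaussianBlur(cv2.cvtColor(a,cv2.COLOR_BGR2GRAY),(3,3),0).astype(float)
def edges(c0,z,r0,r1,lo=None):
    P=[]
    for t in range(0,360,8):
        q=[]
        for r in np.arange(r0,r1,.5):
            u=proj(C,[c0[0]+r*np.cos(np.radians(t)),c0[1]+r*np.sin(np.radians(t)),z]);x,y=u
            if not(1<x<638 and 1<y<398): break
            q.append(g[int(round(y)),int(round(x))])
        else:
            d=np.abs(np.diff(q));i=d.argmax()
            if d[i]>15:
                r=r0+.5*i+.25;P.append((c0[0]+r*np.cos(np.radians(t)),c0[1]+r*np.sin(np.radians(t))))
    P=np.array(P);f=least_squares(lambda p:np.hypot(P[:,0]-p[0],P[:,1]-p[1])-p[2],[*c0,60],loss="soft_l1");return f.x.round(1),len(P)
c=(515,-61)
print("flange z77",edges(c,77,48,61)); print("seat base",edges(c,55,70,92))
# corner discs, z=55
b=(a.max(2)<70).astype(np.uint8);n,l,s,ce=cv2.connectedComponentsWithStats(b)
for i in range(1,n):
    if 150<s[i,4]<1500: print(ce[i].round(),s[i,4],cast(C,ce[i],55).round(1))
E
```

```text
flange z77 (array([514.7, -61. ,  53.5]), 43)
seat base (array([515.8, -61.3,  80.3]), 41)
[144.  90.] 403 [410.8  21.7  55. ]
[443. 133.] 341 [ 620.3 -143.6   55. ]
[186. 197.] 629 [382.3 -76.1  55. ]
[281. 246.] 255 [ 433.1 -166.1   55. ]
[621. 301.] 462 [ 709.7 -402.9   55. ]
```

```bash
python3 -m inch '[[0,0,0,0,0,0,0],[0,0,0,0,0,0,0],[0,0,0,0,0,0,0]]' | grep -E 'ee_pos'
python3 - <<'E'
from h import *
for k in range(2):
    o,a=snap("wrist","w8%d"%k);C=cam("wrist",o);W,u=holes(a,C,(515,-61));print(o["ee_pos"],o["joint_velocities"].round(3))
    print(len(W),W.mean(0),"hole r",np.hypot(*(W-W.mean(0))[:,:2].T).mean())
    b=(a.max(2)<70).astype(np.uint8);n,l,s,ce=cv2.connectedComponentsWithStats(b)
    for i in range(1,n):
        if 150<s[i,4]<1500: print(ce[i].round(),s[i,4],cast(C,ce[i],55).round(1))
S=cv2.imread("pics/s7.png");
E
```

```text
ee_pos: [512.1, -112.1, 234.6]
[ 512.10169872 -112.08309159  234.59896567] [-0.    -0.004 -0.01  -0.    -0.001  0.002]
6 [518.83575029 -63.76705051  89.        ] hole r 14.03129486490186
[148.  90.] 418 [413.6  20.6  55. ]
[456. 134.] 372 [ 627.4 -148.5   55. ]
[191. 199.] 645 [384.5 -78.8  55. ]
[288. 250.] 269 [ 436.  -170.8   55. ]
[  2. 303.] 170 [142.  -71.4  55. ]
[631. 302.] 215 [ 713.7 -402.8   55. ]
[ 512.30133567 -112.17385428  234.91427895] [-0.    -0.005 -0.011  0.002 -0.001 -0.001]
6 [518.89894864 -63.78921741  89.        ] hole r 14.012076229438115
[148.  89.] 420 [413.7  20.6  55. ]
[456. 134.] 365 [ 627.3 -148.5   55. ]
[191. 199.] 650 [384.7 -78.7  55. ]
[288. 250.] 269 [ 435.9 -170.8   55. ]
[631. 302.] 225 [ 713.9 -403.3   55. ]
```

```bash
python3 - <<'E'
from h import *
o=get_obs();o8=dict(o);C=cam("wrist",o)
a=cv2.imread("pics/w81.png");W,u=holes(a,C,(519,-63.7));d=W-W.mean(0);print("now",np.sort(np.degrees(np.arctan2(d[:,1],d[:,0]))%60).round(1))
g=cv2.cvtColor(a,cv2.COLOR_BGR2GRAY)
def prof(z,r,c,A):
    out=[]
    for t in A:
        u=proj(C,[c[0]+r*np.cos(np.radians(t)),c[1]+r*np.sin(np.radians(t)),z]);out.append((t,int(g[int(round(u[1])),int(round(u[0]))])))
    return out
print("catch r63 z81",prof(81.3,63,(520.5,-64),range(-150,-110,2)))
print("catch r57 z81",prof(81.3,58,(520.5,-64),range(-150,-110,2)))
print("rib r46 z97",prof(97,46,(519,-63.7),range(-150,-100,2)))
print("notch r50 z77",prof(77,50,(519,-63.7),range(-190,-130,2)))
# w1 holes
b=cv2.imread("pics/w1.png");o1=dict(ee_pos=np.array([508.08,-46.19,230.66]),eef_rot=np.array([-7.56e-4,.17305,.98491,2.3e-4]))
W,u=holes(b,cam("wrist",o1),(519,-62));d=W-W.mean(0);print("w1",np.sort(np.degrees(np.arctan2(d[:,1],d[:,0]))%60).round(1))
E
```

```text
now [22.2 22.3 22.3 22.4 22.5 22.5]
catch r63 z81 [(-150, 41), (-148, 48), (-146, 47), (-144, 45), (-142, 57), (-140, 57), (-138, 59), (-136, 106), (-134, 114), (-132, 117), (-130, 65), (-128, 56), (-126, 56), (-124, 53), (-122, 47), (-120, 51), (-118, 47), (-116, 47), (-114, 44), (-112, 41)]
catch r57 z81 [(-150, 60), (-148, 61), (-146, 58), (-144, 60), (-142, 62), (-140, 59), (-138, 60), (-136, 114), (-134, 116), (-132, 114), (-130, 116), (-128, 149), (-126, 141), (-124, 138), (-122, 126), (-120, 64), (-118, 59), (-116, 62), (-114, 61), (-112, 62)]
rib r46 z97 [(-150, 143), (-148, 149), (-146, 149), (-144, 153), (-142, 152), (-140, 152), (-138, 152), (-136, 149), (-134, 116), (-132, 114), (-130, 117), (-128, 130), (-126, 149), (-124, 148), (-122, 144), (-120, 142), (-118, 115), (-116, 139), (-114, 151), (-112, 149), (-110, 149), (-108, 147), (-106, 148), (-104, 149), (-102, 146)]
notch r50 z77 [(-190, 152), (-188, 152), (-186, 148), (-184, 150), (-182, 147), (-180, 147), (-178, 144), (-176, 146), (-174, 148), (-172, 150), (-170, 151), (-168, 152), (-166, 154), (-164, 128), (-162, 62), (-160, 62), (-158, 60), (-156, 60), (-154, 61), (-152, 91), (-150, 146), (-148, 153), (-146, 151), (-144, 147), (-142, 146), (-140, 145), (-138, 146), (-136, 123), (-134, 114), (-132, 116)]
w1 [1.2 1.5 1.6 2.2 2.2 2.8]
```

The ring is right: the catch is at -133.5°, the stop rib at -124° (9.5° away, as required), the notch at -158°, and the ring centre at about (519,-63.7). Next I'll go over the cap and check its neighbours' clearances.

```bash
python3 - <<'E'
from h import *
D=cam("side")
for n,p in dict(cap=(356,287),blue1=(315,257),blue2=(345,258),brown=(388,269),green=(400,303)).items(): print(n,cast(D,p,14).round())
E
python3 -m inch '[[0,0,0,-0.0075,0.045,0,0],[0,0,0,-0.0075,0.045,0,0],[0,0,0,-0.0075,0.045,0,0],[0,0,0,-0.0075,0.045,0,0],[0,0,0,-0.0075,0.045,0,0]]' 30| grep ee_pos
python3 -m inch '[[0,0,0,-0.0075,0.045,0,0],[0,0,0,-0.0075,0.045,0,0],[0,0,0,-0.0075,0.045,0,0],[0,0,0,-0.0075,0.045,0,0],[0,0,0,-0.0075,0.045,0,0]]' | grep ee_pos
python3 -m inch '[[0,0,0,0,0,0,0],[0,0,0,0,0,0,0],[0,0,0,0,0,0,0],[0,0,0,0,0,0,0],[0,0,0,0,0,0,0]]'
python3 - <<'E'
from h import *
o,a=snap("wrist","w9");C=cam("wrist",o);print(o["joint_velocities"].round(3),o["joint_pos"])
X=R.from_quat(np.array(o["eef_rot"])[[1,2,3,0]]).as_matrix();print(X.round(4))
hsv=cv2.cvtColor(a,cv2.COLOR_BGR2HSV);b=((a.max(2)<95)&(np.ptp(a,axis=2)<25)).astype(np.uint8);n,l,s,ce=cv2.connectedComponentsWithStats(b)
for i in range(1,n):
    if s[i,4]>800: print("dark",s[i],ce[i].round(1),cast(C,ce[i],15).round(1))
b=((hsv[:,:,1]>110)).astype(np.uint8);n,l,s,ce=cv2.connectedComponentsWithStats(b)
for i in range(1,n):
    if s[i,4]>800: print("col",s[i],a[int(ce[i][1]),int(ce[i][0])],cast(C,ce[i],15).round(1))
E
```

```text
cap [437. 348.  14.]
blue1 [548. 232.  14.]
blue2 [456. 240.  14.]
brown [332. 288.  14.]
green [323. 406.  14.]
ee_pos: [474.7, 114.2, 236.1]
ee_pos: [437.2, 339.4, 236.0]
time_s: 13.9
ee_pos: [438.4, 336.5, 236.3]
eef_rot: [0.0, 0.868, 0.497, 0.0]
wrist_force: [0.1, -0.5, 0.7]
width: 85.3
gripper_force: 0.0
[ 0.006  0.002 -0.002 -0.     0.001  0.002] [ 4.49550942e-01  1.30386718e-02  1.80376124e+00 -7.44334422e-05
  1.32474454e+00  9.80505208e-01]
[[ 5.063e-01  8.623e-01  1.000e-04]
 [ 8.623e-01 -5.063e-01 -0.000e+00]
 [-0.000e+00  1.000e-04 -1.000e+00]]
dark [    0     0   640   400 81506] [218.2 291.1] [248.  257.1  15. ]
dark [ 363    0  209  111 4564] [461.2  42.3] [602.7 362.4  15. ]
dark [ 547   75   93   61 2477] [592.5 108.5] [690.2 240.7  15. ]
dark [ 291  118   59   58 2718] [319.8 146.6] [438.1 344.3  15. ]
col [ 600    0   40   40 1131] [27 51 56] [739.  307.8  15. ]
col [ 592   52   48   82 1026] [37 52 70] [722.7 251.   15. ]
col [ 166  125   58   57 2593] [ 42 114  33] [324.1 404.1  15. ]
col [ 438  162   57   54 2411] [130  69  35] [549.1 227.2  15. ]
col [ 358  196   54   51 2177] [131  69  34] [456.8 237.5  15. ]
col [ 242  216   53   49 2017] [34 57 95] [334.9 282.9  15. ]
```

The black disc is at (320,147) in the wrist view, giving a cap centre of (438.1, 344.3), 59 mm across as it should be. Its neighbours are all over 100 mm away. I'm descending.

```bash
python3 -m inch '[[0,0,0,0,0.004,-0.045,0],[0,0,0,0,0.0038,-0.045,0],[0,0,0,0,0,-0.045,0],[0,0,0,0,0,-0.045,0],[0,0,0,0,0,-0.03,0]]' 30| grep ee_pos
python3 -m inch '[[0,0,0,0,0,0,0],[0,0,0,0,0,0,0],[0,0,0,0,0,0,0],[0,0,0,0,0,0,0]]'|grep ee_pos
python3 - <<'E'
from h import *
o,a=snap("wrist","w10");C=cam("wrist",o)
u=proj(C,[438,344.3,17]);b=((a.max(2)<110)&(np.ptp(a,axis=2)<25)).astype(np.uint8);print(u,proj(C,[438,374.3,17]),proj(C,[438,314.3,17]),proj(C,[468,344.3,17]))
for x in range(0,1): pass
row=a[int(u[1])].max(1);print([ (i,int(v)) for i,v in enumerate(row) if i%6==0 and 150<i<500])
E
```

```text
ee_pos: [436.5, 344.0, 23.1]
ee_pos: [439.7, 346.1, 28.8]
[321.76511573 252.86314112] [288.38301421 201.93656044] [352.14929111 299.21618925] [377.36925876 223.61106412]
[(156, 127), (162, 125), (168, 127), (174, 124), (180, 131), (186, 127), (192, 126), (198, 125), (204, 126), (210, 126), (216, 127), (222, 123), (228, 121), (234, 128), (240, 124), (246, 127), (252, 117), (258, 121), (264, 32), (270, 33), (276, 30), (282, 27), (288, 33), (294, 27), (300, 22), (306, 20), (312, 21), (318, 20), (324, 19), (330, 22), (336, 21), (342, 24), (348, 25), (354, 25), (360, 26), (366, 27), (372, 30), (378, 31), (384, 110), (390, 126), (396, 126), (402, 125), (408, 135), (414, 125), (420, 121), (426, 127), (432, 128), (438, 127), (444, 122), (450, 127), (456, 128), (462, 127), (468, 128), (474, 126), (480, 126), (486, 125), (492, 128), (498, 127)]
```

```bash
python3 -m inch '[[0,0,0,-0.0015,-0.0018,-0.013,0],[0,0,0,0,0,-0.0125,0],[0,0,0,0,0,0,0],[0,0,0,0,0,0,0],[0,0,0,0,0,0,0]]' 30| grep -E 'ee_pos|wrist'
python3 -m inch '[[0,0,0,0,0,0,255],[0,0,0,0,0,0,255],[0,0,0,0,0,0,255],[0,0,0,0,0,0,255],[0,0,0,0,0,0,255]]'
python3 -m inch '[[0,0,0,0,0,0,255],[0,0,0,0,0,0,255],[0,0,0,0,0,0,255]]'
```

```text
ee_pos: [436.5, 343.6, 0.8]
wrist_force: [0.4, -0.5, -0.3]
time_s: 15.9
ee_pos: [436.9, 343.7, 1.5]
eef_rot: [0.0, 0.867, 0.498, 0.0]
wrist_force: [-1.0, -0.5, 6.0]
width: 58.3
gripper_force: 32.1
time_s: 16.2
ee_pos: [436.9, 343.7, 1.5]
eef_rot: [0.0, 0.867, 0.498, 0.0]
wrist_force: [-0.9, -0.4, 6.0]
width: 58.1
gripper_force: 32.1
```

```bash
python3 -m inch '[[0,0,0,0,0,0.01,255],[0,0,0,0,0,0.02,255],[0,0,0,0,0,0.04,255],[0,0,0,0,0,0.04,255],[0,0,0,0,0,0.04,255]]' | grep -E 'ee_pos|wrist|width'
python3 -m inch '[[0,0,0,0.008,-0.041,0.01,255],[0,0,0,0.008,-0.041,0.01,255],[0,0,0,0.008,-0.041,0,255],[0,0,0,0.008,-0.041,0,255],[0,0,0,0.008,-0.041,0,255]]' | grep -E 'ee_pos|wrist|width'
python3 -m inch '[[0,0,0,0.008,-0.041,0,255],[0,0,0,0.008,-0.041,0,255],[0,0,0,0.008,-0.041,0,255],[0,0,0,0.008,-0.041,0,255],[0,0,0,0.008,-0.039,0,255]]' | grep -E 'ee_pos|wrist|width'
python3 -m inch '[[0,0,0,0,0,0,255],[0,0,0,0,0,0,255],[0,0,0,0,0,0,255],[0,0,0,0,0,0,255],[0,0,0,0,0,0,255]]'
python3 - <<'E'
from h import *
o,a=snap("wrist","w11");C=cam("wrist",o);print(o["ee_pos"])
# cap in hand: top plane at TCP z-1.5+17
z=o["ee_pos"][2]+15.5;u=proj(C,[*o["ee_pos"][:2],z]);g=a.max(2)
print(u)
col=g[:,int(u[0])];print([(i,int(v)) for i,v in enumerate(col) if 150<i and i%6==0])
E
```

```text
ee_pos: [435.7, 343.2, 151.9]
wrist_force: [1.1, 0.4, -1.7]
width: 58.7
ee_pos: [475.9, 137.0, 170.8]
wrist_force: [1.1, 0.9, -1.9]
width: 58.4
ee_pos: [516.0, -66.1, 170.7]
wrist_force: [0.4, 0.4, -1.5]
width: 58.5
time_s: 18.2
ee_pos: [516.2, -63.5, 170.7]
eef_rot: [-0.0, 0.867, 0.498, -0.0]
wrist_force: [-0.2, 0.4, -2.2]
width: 58.6
gripper_force: 33.1
[516.19938219 -63.47564767 170.71484696]
[322.66840524 279.72990838]
[(156, 221), (162, 218), (168, 219), (174, 89), (180, 64), (186, 220), (192, 220), (198, 220), (204, 54), (210, 62), (216, 55), (222, 48), (228, 45), (234, 42), (240, 37), (246, 34), (252, 34), (258, 29), (264, 26), (270, 27), (276, 25), (282, 24), (288, 23), (294, 24), (300, 28), (306, 27), (312, 28), (318, 33), (324, 34), (330, 35), (336, 100), (342, 151), (348, 126), (354, 147), (360, 172), (366, 172), (372, 173), (378, 172), (384, 44), (390, 42), (396, 39)]
```

```bash
python3 - <<'E'
from h import *
o=get_obs();C=cam("wrist",o);X=np.array([.506,.862,0]);P=np.array(o["ee_pos"])
for r in(-30,30):
    for dz in(15.5,6.5): print(r,dz,proj(C,P+r*X+[0,0,dz]))
E
```

```text
-30 15.5 [322.56251065 340.46995797]
-30 6.5 [322.6742341 326.3832503]
30 15.5 [322.80029125 210.556898  ]
30 6.5 [322.91255187 202.30916755]
```

```bash
python3 -m inch '[[0,0,0,0.001,-0.0006,-0.03,255],[0,0,0,0.0011,-0.0006,-0.025,255],[0,0,0,0,0,-0.01,255],[0,0,0,0,0,0,255],[0,0,0,0,0,0,255]]' | grep -E 'ee_pos|wrist|width'
python3 -m inch '[[0,0,0,0,0,0,255],[0,0,0,0,0,0,255],[0,0,0,0,0,0,255]]' | grep -E 'ee_pos|wrist|width'
```

```text
ee_pos: [519.1, -65.7, 106.7]
wrist_force: [0.6, -0.6, -0.9]
width: 58.3
ee_pos: [519.0, -65.8, 106.6]
wrist_force: [0.9, -0.1, -1.0]
width: 58.3
```

```bash
python3 -m inch '[[0,0,0,-0.0007,0.001,-0.003,255],[0,0,0,0,0,-0.003,255],[0,0,0,0,0,0,255],[0,0,0,0,0,0,255]]' | grep -E 'ee_pos|wrist|width'
python3 -m inch '[[0,0,0,0,0,-0.002,255],[0,0,0,0,0,-0.002,255],[0,0,0,0,0,0,255],[0,0,0,0,0,0,255]]' | grep -E 'ee_pos|wrist|width'
```

```text
ee_pos: [517.6, -64.6, 99.5]
wrist_force: [0.0, 0.1, -1.9]
width: 58.3
ee_pos: [517.8, -64.7, 95.7]
wrist_force: [-0.1, 0.6, -1.5]
width: 58.0
```

Still free and 3 mm above seating, so the spigot is in the recess. I'll lower until contact.

```bash
python3 -m inch '[[0,0,0,0,0,-0.0012,255],[0,0,0,0,0,0,255],[0,0,0,0,0,0,255]]' | grep -E 'ee_pos|wrist'
python3 -m inch '[[0,0,0,0,0,-0.0008,255],[0,0,0,0,0,0,255],[0,0,0,0,0,0,255]]' | grep -E 'ee_pos|wrist'
```

```text
ee_pos: [517.8, -64.7, 94.6]
wrist_force: [-0.4, 0.2, -1.8]
ee_pos: [518.0, -64.7, 94.4]
wrist_force: [-2.2, 0.4, 4.6]
```

```bash
python3 -m inch '[[0,0,0,0,0,-0.0008,255],[0,0,0,0,0,0,255],[0,0,0,0,0,0,255]]' | grep -E 'ee_pos|wrist'
```

```text
ee_pos: [518.1, -64.8, 94.3]
wrist_force: [-4.5, 0.2, 9.9]
```

```bash
python3 -m inch '[[0,0,0,0,0,0.0008,255],[0,0,0,0,0,0,40],[0,0,0,0,0,0,40],[0,0,0,0,0,0,40],[0,0,0,0,0,0,40]]'
python3 -m inch '[[0,0,0,0,0,0.004,20],[0,0,0,0,0,0.01,0],[0,0,0,0,0,0.03,0],[0,0,0,0,0,0.05,0],[0,0,0,0,0,0.04,0]]' | grep -E 'ee_pos|wrist|width'
python3 -m inch '[[0,0,0,0,0,0,0],[0,0,0,0,0,0,0],[0,0,0,0,0,0,0],[0,0,0,0,0,0,0],[0,0,0,0,0,0,0]]' | grep -E 'ee_pos|wrist|width'
python3 - <<'E'
from h import *
o,a=snap("wrist","w12");C=cam("wrist",o);g=a.max(2)
def blob(z):
    u=proj(C,[519,-64,z]);m=np.zeros_like(g);cv2.circle(m,tuple(int(round(v)) for v in u),44,255,-1)
    b=((g<75)&(m>0)).astype(np.uint8);k,_=cv2.findContours(b,cv2.RETR_EXTERNAL,cv2.CHAIN_APPROX_NONE);k=max(k,key=cv2.contourArea);return u,cv2.fitEllipse(k)
u,e=blob(108);print(u,e,"cap",cast(C,e[0],104.5).round(1))
gg=cv2.cvtColor(a,cv2.COLOR_BGR2GRAY)
def prof(z,r,c,A):
    out=[]
    for t in A:
        u=proj(C,[c[0]+r*np.cos(np.radians(t)),c[1]+r*np.sin(np.radians(t)),z]);out.append((t,int(gg[int(round(u[1])),int(round(u[0]))])))
    return out
print("rib/catch r57",prof(81.3,58,(520.5,-64),range(-140,-114,2)));print("notch",prof(77,50,(519,-63.7),range(-170,-146,2)))
E
```

```text
time_s: 21.25
ee_pos: [517.8, -64.7, 93.6]
eef_rot: [-0.0, 0.867, 0.498, -0.0]
wrist_force: [-0.0, 0.4, 1.0]
width: 71.9
gripper_force: 0.0
ee_pos: [518.1, -64.8, 231.0]
wrist_force: [1.1, -0.7, 0.4]
width: 85.5
ee_pos: [517.1, -64.4, 226.4]
wrist_force: [0.5, -0.6, -0.5]
width: 85.4
[325.84007714 180.64649853] ((326.57440185546875, 178.89474487304688), (74.6097183227539, 76.3984146118164), 87.68724822998047) cap [519.7 -64.  104.5]
rib/catch r57 [(-140, 65), (-138, 69), (-136, 120), (-134, 124), (-132, 124), (-130, 81), (-128, 149), (-126, 160), (-124, 158), (-122, 154), (-120, 86), (-118, 63), (-116, 63)]
notch [(-170, 163), (-168, 163), (-166, 164), (-164, 123), (-162, 66), (-160, 64), (-158, 61), (-156, 61), (-154, 62), (-152, 124), (-150, 164), (-148, 164)]
```

The cap centre (519.7,-64.0) is within 1 mm of the ring centre. The notch (-158°) and stop rib are unmoved and the gripper is clear, so I'm handing in.

```bash
python3 -c "
from rig import *
print(finish_job())"
```

```text
the job is handed in; nothing more can be done
None
```

I turned the ring until it dropped flat under the catch, held its stop rib there at about 10 N for over a second, then set the black cap on the collar (centred to about 1 mm in the camera; level and seating height not measured directly) and handed the job in; no verdict came back.

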